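# Start a reading on the spectrophotometer

### The job

Start a reading on the spectrophotometer with light touches of the fingertips: press the ajar sample lid down until it is shut, then press the yellow, the blue and the green key fully in, in that order (they stay in). Push gently, leave the red key alone, do not open the lid further, and do not pick up or disturb any of the loose things around.

Things in the scene. Friction and masses are not known exactly. Their poses are not given: they have to be found in the camera images.
- spectro: white bench spectrophotometer, fixed, 320 deep (x) by 460 wide (y); origin under its centre at bench level, x to its rear (away from the robot at yaw 0), y to its left as the robot sees it, z up. Flat deck 85 high; rear ridge (x 85 to 160) 120 high; sloped orange screen (x 5 to 105, y 45 to 215, at most 127 high) behind the keys; sample lid at y -205 to -35
- lid (a joint): opening angle of the grey sample lid (black centre), rad: 0 shut, flat on the deck; starts ajar by 0.35 to 0.6, at most 0.9. The lid is 150 long (from hinge towards the robot), 170 wide, 12 thick; shut, its top is 97 above the bench. A friction hinge keeps it where it is left; 2 to 5 N down on its front half shuts it. Its skin yields up to 5, about 4 N/mm
- lid_hinge (a point): middle of the lid's hinge axis, at the lid's rear edge and mid-thickness, 91 above the bench, at (70, -120) of the spectrophotometer; fixed; axes as the spectrophotometer's
- lid_edge (a point): middle of the lid's front upper edge, 150 from the hinge; moves with the lid
- yellow_key: the yellow push key: a round yellow cap, 30 across, in a black ring 42 across and 4 high, on the deck left of the lid. Origin on the deck (85 above the bench) at the key's centre. The four keys stand at the corners of a 60 by 60 square; which colour is at which corner varies
- yellow_cap (a joint): how far the yellow cap is pressed in, m: 0 out (its top 20 above the deck), 0.008 fully in (top 12 above the deck). Its rubbery top yields up to 5 more, about 4 N/mm, and springs back. The cap gives under about 3 N straight down and stays where it is left (no spring); pressing again does not release it
- yellow_top (a point): centre of the top face of the yellow cap; moves down with it
- blue_key: the blue push key: a round blue cap, 30 across, in a black ring 42 across and 4 high, on the deck left of the lid. Origin on the deck (85 above the bench) at the key's centre. The four keys stand at the corners of a 60 by 60 square; which colour is at which corner varies
- blue_cap (a joint): how far the blue cap is pressed in, m: 0 out (its top 20 above the deck), 0.008 fully in (top 12 above the deck). Its rubbery top yields up to 5 more, about 4 N/mm, and springs back. The cap gives under about 3 N straight down and stays where it is left (no spring); pressing again does not release it
- blue_top (a point): centre of the top face of the blue cap; moves down with it
- green_key: the green push key: a round green cap, 30 across, in a black ring 42 across and 4 high, on the deck left of the lid. Origin on the deck (85 above the bench) at the key's centre. The four keys stand at the corners of a 60 by 60 square; which colour is at which corner varies
- green_cap (a joint): how far the green cap is pressed in, m: 0 out (its top 20 above the deck), 0.008 fully in (top 12 above the deck). Its rubbery top yields up to 5 more, about 4 N/mm, and springs back. The cap gives under about 3 N straight down and stays where it is left (no spring); pressing again does not release it
- green_top (a point): centre of the top face of the green cap; moves down with it
- red_key: the red push key: a round red cap, 30 across, in a black ring 42 across and 4 high, on the deck left of the lid. Origin on the deck (85 above the bench) at the key's centre. The four keys stand at the corners of a 60 by 60 square; which colour is at which corner varies
- red_cap (a joint): how far the red cap is pressed in, m: 0 out (its top 20 above the deck), 0.008 fully in (top 12 above the deck). Its rubbery top yields up to 5 more, about 4 N/mm, and springs back. The cap gives under about 3 N straight down and stays where it is left (no spring); pressing again does not release it
- red_top (a point): centre of the top face of the red cap; moves down with it
- cuvette: small clear square cuvette with a blue cap, 14 by 14 by 47, standing on the deck between keys and lid; loose, not to be disturbed. Origin: centre of its underside
- vial: amber vial with white cap, 22 across, 42 high, standing on the deck between keys and lid; loose, not to be disturbed. Origin: centre of its underside
- beaker: glass beaker, 70 across, 95 high, on the bench left of the instrument; loose, not to be disturbed. Origin: centre of its underside
- wash: blue bottle with white cap, 64 across, 160 high, on the bench right of the instrument; loose, not to be disturbed. Origin: centre of its underside
- foil_jar: small foil-silver jar, 36 across, 50 high, standing on the deck just in front of the lid; loose, not to be disturbed. Origin: centre of its underside

How it is judged:
On the way, in this order (a step that is already met when the one before it is completed fails the run):
1. the lid is shut (value of joint lid below 0.035 rad), for 0.1 s.
2. the yellow key is in (value of joint yellow_cap above 0.006 m), for 0.1 s.
3. the blue key is in (value of joint blue_cap above 0.006 m), for 0.1 s.
4. the green key is in (value of joint green_cap above 0.006 m), for 0.1 s.
At the end, for the whole second after the job is handed in: the lid is shut (under 0.05 rad), the yellow, blue and green keys are in (over 6 of 8 mm), and the red key is out (under 3 mm) (value of joint lid below 0.05 rad and value of joint each of yellow_cap, blue_cap, green_cap above 0.006 m and value of joint red_cap below 0.003 m); the robot touches nothing.
It fails at once if out of order: yellow pressed (over 3 mm) while the lid is not shut (over 0.05 rad), or blue before yellow is in, or green before blue is in ((value of joint yellow_cap above 0.003 m and value of joint lid above 0.05 rad) or (value of joint blue_cap above 0.003 m and value of joint yellow_cap below 0.006 m) or (value of joint green_cap above 0.003 m and value of joint blue_cap below 0.006 m)).
It fails at once if the red key is pressed (value of joint red_cap above 0.003 m).
It fails at once if the lid is lifted or flung open (value of joint lid above 0.7 rad).
It fails at once if the instrument, its lid or a key is pushed hard (over 30 N) (contact force between any of spectro, yellow_key, blue_key, green_key, red_key and anything else above 30 N).
It fails at once if a loose thing is moved by over 2 cm, lifted or tipped (distance of any of cuvette, vial, beaker, wash, foil_jar from where it was at the start of the episode above 0.02 m or angle between any of cuvette, vial, beaker, wash, foil_jar's own z axis and vertical above 0.35 rad).
It also fails if it takes over 46 s, if anything falls off the work surface, if the arm or the gripper's body presses on something with over 40 N, if the wrist force passes 120 N, or if a joint passes its speed limit or range.

### The arm

A 6-joint arm with a two-finger parallel gripper is mounted at the origin on the work surface. World frame = base frame: x ahead of the robot, y to its left, z up, the work surface at z = 0. Lengths are in m, angles in rad, forces in N, time in s.
With the tool pointing down it reaches from about 0.35 to 0.975 m from the base axis. Payload 4.9 kg.
Tool frame: the origin (TCP) lies at the very end of the fingers, on their centre line; the grasp point (between the pads) lies 19 mm behind it (ctrl.grip_point_offset is the distance from the TCP to the grasp point, in m); z points along the fingers, y is the line along which they close (so a half turn about z gives the same grasp; the last joint's range is limited). The gripper opens to 85 mm and grips with 20 to 120 N. Pads are 22 mm wide; open, the fingers measure 114 mm over their backs; the gripper's body (76 mm by 85 mm) begins 54 mm behind the grasp point. The pads swing forward as they close: fully open they stand 13 mm farther back than shut.
Start: joints at [-1.225, 0.053, 1.613, -0, 1.476, -0.119], TCP at [0.28, -0.559, 0.231] pointing down, gripper open.
Joint ranges: [-3.01, 3.01], [-1.01, 2.22], [0.06, 2.58], [-1.02, 4.17], [0.09, 2.62], [-3.14, 3.14]. Speed limits (rad/s): [2.57, 2.57, 3.14, 3.14, 3.14, 3.14].

### API

Orientations are given as a rotation vector (axis times angle).
In Python, from station import ctrl gives the robot as it stands.
- The arm moves only by the tool send_rows, never from a script. Its argument "rows" is a list of rows, each a list of 3 entries, a list of its own where there are three numbers: the finger opening in cm, from 0 to 8.54, then the shift along the tool's x, y, z in cm, then the turn about the tool's z in degrees. A call has 1 to 10 rows; each row shifts and turns the commanded pose from where the row before left it, along the tool's axes as they then stand; what a row does not reach is not made up. A row lasts 1/8 s, in which the tool goes at most 62.5 mm and 10.7 degrees, less where a joint would pass 70% of its speed; a pose out of reach is approached as far as the arm can. A call with a gripper value outside its range is refused whole. The fingers move at their own pace and stop on an object; "newtons" is the grip in N (left out, the last holds). Time passes only in rows, so rows that do not move let the fingers close. It gives the time, the measured TCP pose, the force, the opening and the grip force at its end, in the units of the state.
- ctrl.get_obs(): the state, without advancing time (a new reading comes with each control period).
- ctrl.get_image(name): name is "side" or "top"; returns a dict with "frame" (384x512x3 uint8, red, green, blue), "range_z" (384x512 float32, m along the optical axis (not along the pixel's ray), 0 where there is no reading), "fx", "fy", "cx", "cy" (pixels), "cam_to_world" (4x4, takes a point from camera to world coordinates). Camera axes: x right, y down, z forward; pixel columns grow to the right and rows downward; lengths in m; the calibration is good to about 2 mm. A picture is of the moment at which its call begins.
- ctrl.finish_job(): hands the job in; it is judged then, once.
The state is a dict: "t": time; "q": joint angles; "dq": joint speeds; "effort": joint torques, N m; "tool_pos": TCP position; "tool_rot": TCP orientation; "contact_force": force on the tool from outside, world axes, zero at the start; "wrist_torque": the same for the moment, N m; "opening": finger opening in m; "grip_force": force on a finger pad.
Only numpy, scipy, OpenCV 4.12 (cv2) and the standard library are available. Lean on these libraries where they do the work, as an engineer would, in place of code of your own. Each camera call takes 0.05 s, during which the arm holds its last target. There are 200 camera calls.

## Working session

There is one attempt and no reset: what is moved stays moved. The work goes in short steps, Python scripts to look and compute and a tool call to move; the robot and the scene stay as the last step left them, time stands still between calls to the robot, and variables do not carry over. Pictures are saved under pics/ and viewed, at most 10 in all, crops included, and the job is handed in when it is done.

Besides the shell and the picture viewer there is one more tool, called after "Request:" by a JSON object that holds its "name" and its "arguments", one argument or row to a line. send_rows: Moves the arm, as the interface text tells. Its arguments: {"type":"object","properties":{"rows":{"type":"array","items":{"type":"array"}},"newtons":{"type":"number"}},"required":["rows"]}

```bash
mkdir -p pics; cat > h.py <<'E'
import numpy as np, cv2
from station import ctrl
def pts(im):
    z=im["range_z"]; v,u=np.mgrid[:z.shape[0],:z.shape[1]]
    p=np.stack([(u-im["cx"])/im["fx"]*z,(v-im["cy"])/im["fy"]*z,z,np.ones_like(z)],-1)
    return (p@np.array(im["cam_to_world"]).T)[...,:3]
E
python3 - <<'E'
from h import *
for n in("top","side"):
    im=ctrl.get_image(n); cv2.imwrite(f"pics/{n}0.png",cv2.resize(im["frame"][...,::-1],(768,576)))
    np.savez(f"{n}0.npz",**im); print(n,np.round(im["cam_to_world"],3).tolist(),im["fx"])
o=ctrl.get_obs();print({k:np.round(v,3).tolist() for k,v in o.items()})
E
```

```text
top [[0.005, -0.985, 0.173, 0.376], [-1.0, -0.009, -0.024, 0.036], [0.025, -0.173, -0.985, 1.16], [0.0, 0.0, 0.0, 1.0]] 452.9856526860451
side [[0.982, -0.129, 0.141, 0.465], [-0.191, -0.624, 0.758, -0.626], [-0.01, -0.771, -0.637, 0.652], [0.0, 0.0, 0.0, 1.0]] 347.6580016253868
{'t': 0.1, 'q': [-1.225, 0.053, 1.614, 0.0, 1.476, -0.119], 'dq': [-0.003, -0.001, -0.003, -0.0, 0.001, -0.0], 'effort': [0.001, -39.49, -37.136, -0.0, 0.004, 0.0], 'tool_pos': [0.28, -0.558, 0.23], 'tool_rot': [-3.055, -0.723, 0.0], 'contact_force': [0.216, 0.237, -0.048], 'wrist_torque': [0.038, 0.011, 0.005], 'grip_force': 0.0, 'opening': 0.085}
```

View pics/top0.png

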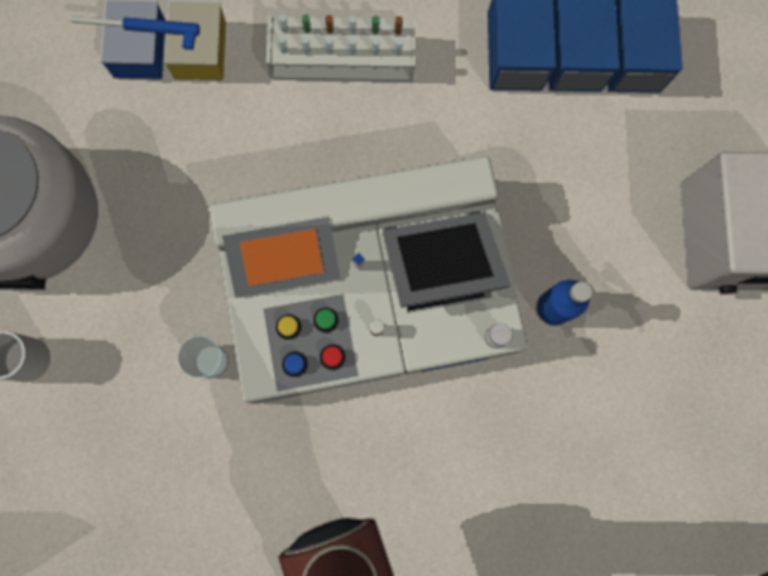

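View pics/side0.png

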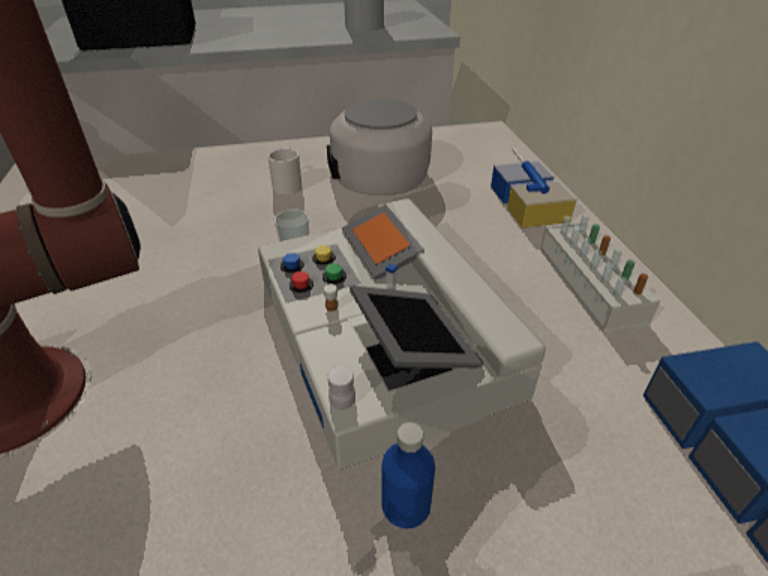

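The top view (768x576) shows yellow at (288,326), green (325,319), blue (294,363) and red (333,356). The lid centre is at (447,260), the foil jar (500,335), the vial (376,326), the cuvette (358,258) and the wash bottle (565,302). The side view confirms the lid is ajar, with the jar in front of its right half.

```bash
cat >> h.py <<'E'
def ray(im,u,v):
    T=np.array(im["cam_to_world"]); d=T[:3,:3]@[(u-im["cx"])/im["fx"],(v-im["cy"])/im["fy"],1]
    return T[:3,3],d/np.linalg.norm(d)
def tri(r):
    A=sum(np.eye(3)-np.outer(d,d) for _,d in r); b=sum((np.eye(3)-np.outer(d,d))@o for o,d in r)
    return np.linalg.solve(A,b)
E
python3 - <<'E'
from h import *
I={n:dict(np.load(f"{n}0.npz")) for n in("top","side")}
P={n:pts(I[n]) for n in I}
H={n:cv2.cvtColor(I[n]["frame"],cv2.COLOR_RGB2HSV) for n in I}
seeds=dict(yellow=((288,326),(323,254),(18,34)),green=((325,319),(334,272),(45,85)),blue=((294,363),(291,262),(100,125)),red=((333,356),(300,281),None))
C={}
for k,(a,b,hr) in seeds.items():
    rs=[];out=[]
    for n,s in(("top",a),("side",b)):
        h=H[n]; m=(h[...,1]>110)&(h[...,2]>50)
        m&=((h[...,0]<8)|(h[...,0]>172)) if hr is None else (h[...,0]>=hr[0])&(h[...,0]<=hr[1])
        w=np.zeros(m.shape,np.uint8); u,v=int(s[0]/1.5),int(s[1]/1.5); cv2.circle(w,(u,v),13,1,-1)
        m&=w>0
        p=P[n][m]; zt=np.percentile(p[:,2],80); 
        mt=m&(np.abs(P[n][...,2]-zt)<.004)
        vv,uu=np.nonzero(mt); c=(uu.mean(),vv.mean()); rs.append(ray(I[n],*c)); out.append((mt.sum(),np.round(P[n][mt].mean(0),4).tolist()))
    t=tri(rs); C[k]=t
    o,d=rs[0]; pl=o+d*(.105-o[2])/d[2]; o,d=rs[1]; ps=o+d*(.105-o[2])/d[2]
    print(k,"tri",np.round(t,4),"top@.105",np.round(pl,4),"side",np.round(ps,4),out)
k=C; f=(k['yellow']+k['green']-k['blue']-k['red'])[:2]; l=(k['yellow']+k['blue']-k['green']-k['red'])[:2]
print("yaw",np.arctan2(f[1],f[0]),np.arctan2(-l[0],l[1]),np.linalg.norm(f)/2,np.linalg.norm(l)/2)
# lid black plane & all things
for n,roi in(("top",(400,490,225,285)),("side",(380,440,300,350))):
    x0,x1,y0,y1=[int(q/1.5) for q in roi]; g=np.zeros(H[n].shape[:2],bool); g[y0:y1,x0:x1]=1; g&=H[n][...,2]<45
    p=P[n][g]; c=p.mean(0); nn=np.linalg.svd(p-c,full_matrices=False)[2][2]; nn*=np.sign(nn[2]); print("lid",n,g.sum(),c.round(4),nn.round(4),"tilt",np.arccos(nn[2]))
def at(n,u,v,r=3): 
    u,v=int(u/1.5),int(v/1.5); return np.median(P[n][v-r:v+r+1,u-r:u+r+1].reshape(-1,3),0).round(4)
for nm,n,u,v in(("jar","top",501,333),("vial","top",376,326),("cuv","top",358,258),("wash","top",580,292),("jar","side",341,372),("vial","side",330,291),("cuv","side",391,267)): print(nm,n,at(n,u,v,1))
# spectro corners (2x px): deck front-left (247,401), front-right(523,349)
for nm,u,v,z in(("FL",247,401,.0),("FR",524,349,.085),("lidFL",402,303,None),("lidFR",508,289,None),("lidBL",383,232,None),("lidBR",487,213,None)):
    print(nm,at("top",u,v,0))
E
```

```text
yellow tri [0.5179 0.1532 0.1044] top@.105 [0.5177 0.1531 0.105 ] side [0.518  0.1523 0.105 ] [(np.int64(122), [0.5176, 0.153, 0.1056]), (np.int64(56), [0.5178, 0.1503, 0.1065])]
green tri [0.5291 0.0947 0.1038] top@.105 [0.5288 0.0947 0.105 ] side [0.5291 0.0932 0.105 ] [(np.int64(118), [0.5287, 0.0946, 0.1057]), (np.int64(61), [0.529, 0.0918, 0.1061])]
blue tri [0.4592 0.1414 0.1038] top@.105 [0.4589 0.1412 0.105 ] side [0.4595 0.1398 0.105 ] [(np.int64(114), [0.4588, 0.1412, 0.1059]), (np.int64(51), [0.4596, 0.1378, 0.1065])]
red tri [0.4707 0.0829 0.1048] top@.105 [0.4702 0.0829 0.105 ] side [0.4712 0.0827 0.105 ] [(np.int64(114), [0.4701, 0.0828, 0.1058]), (np.int64(69), [0.4712, 0.081, 0.1063])]
yaw 0.19888936201525773 0.19155224269125706 0.059711395279985195 0.059548250269388106
lid top 1895 [ 0.626  -0.09    0.1306] [0.9262 0.0586 0.3725] tilt 1.1890490324988234
lid side 1104 [ 0.6199 -0.0937  0.1321] [0.5016 0.2861 0.8164] tilt 0.6156278637747165
jar top [ 0.5047 -0.1756  0.1353]
vial top [0.5156 0.0165 0.1282]
cuv top [0.6202 0.0452 0.1328]
wash top [ 0.5663 -0.2906  0.1605]
jar side [ 0.506  -0.1697  0.1359]
vial side [0.5146 0.0064 0.1278]
cuv side [0.6185 0.0403 0.1341]
FL [0.4019 0.2163 0.0838]
FR [ 0.4874 -0.2219  0.083 ]
lidFL [ 0.5459 -0.0231  0.1577]
lidFR [ 0.5844 -0.1977  0.0851]
lidBL [0.6739 0.0047 0.0975]
lidBR [ 0.7101 -0.1664  0.0849]
```

Spectrophotometer yaw is about 0.195. Its origin is near (0.602, 0.028) and the hinge near (0.694, -0.076). The lid angle is about 0.42, with its front edge near (0.56, -0.10, 0.158). I'll press the lid at (0.586, -0.097).

Request:
{"name": "send_rows", "arguments": {
  "rows": [
    [0,[4.8,-2.75,0],0],
    [0,[4.8,-2.75,0],0],
    [0,[4.8,-2.75,0],0],
    [0,[4.8,-2.75,0],0],
    [0,[4.8,-2.75,0],0],
    [0,[4.8,-2.75,0],0],
    [0,[4.8,-2.75,0],0],
    [0,[4.8,-2.75,0],0],
    [0,[4.8,-2.75,0],0],
    [0,[4.8,-2.75,0],0]
  ],
  "newtons": 20
}}

```text
t: 1.35
tool_pos: [0.5865, -0.0959, 0.2308]
tool_rot: [-3.057, -0.724, 0.001]
contact_force: [0.2, 0.3, 0.6]
opening: -0.0003
grip_force: 0.0
```

Request:
{"name": "send_rows", "arguments": {
  "rows": [
    [0,[0,0,2],0],
    [0,[0,0,2],0],
    [0,[0,0,1],0],
    [0,[0,0,0],0]
  ]
}}

```text
t: 1.85
tool_pos: [0.5846, -0.0985, 0.1795]
tool_rot: [-3.056, -0.721, 0.004]
contact_force: [-0.1, -0.3, -0.2]
opening: 0.0002
grip_force: 0.0
```

Request:
{"name": "send_rows", "arguments": {
  "rows": [
    [0,[0,0,0.6],0],
    [0,[0,0,0.6],0],
    [0,[0,0,0.6],0],
    [0,[0,0,0.6],0],
    [0,[0,0,0.6],0],
    [0,[0,0,0.6],0],
    [0,[0,0,0.6],0]
  ]
}}

```text
t: 2.72
tool_pos: [0.5861, -0.0978, 0.1393]
tool_rot: [3.057, 0.724, 0.0]
contact_force: [-0.3, 0.5, 0.6]
opening: 0.0004
grip_force: 0.7
```

Request:
{"name": "send_rows", "arguments": {
  "rows": [
    [0,[0,0,0.6],0],
    [0,[0,0,0.6],0],
    [0,[0,0,0.6],0],
    [0,[0,0,0.6],0],
    [0,[0,0,0.6],0],
    [0,[0,0,0.4],0],
    [0,[0,0,0],0]
  ]
}}

```text
t: 3.6
tool_pos: [0.5858, -0.0976, 0.1048]
tool_rot: [-3.057, -0.723, 0.0]
contact_force: [0.2, -0.2, -0.1]
opening: -0.0003
grip_force: 0.0
```

Request:
{"name": "send_rows", "arguments": {
  "rows": [
    [0,[0,0,0.3],0],
    [0,[0,0,0.3],0],
    [0,[0,0,0.1],0]
  ]
}}

```text
t: 3.98
tool_pos: [0.5859, -0.0977, 0.0981]
tool_rot: [3.057, 0.724, -0.0]
contact_force: [-0.9, -0.3, 1.6]
opening: -0.0002
grip_force: 0.6
```

```bash
python3 - <<'E'
from h import *
print(ctrl.get_obs()["contact_force"])
im=ctrl.get_image("side"); cv2.imwrite("pics/s1.png",cv2.resize(im["frame"][100:300,100:400,::-1],(780,520)))
E
```

```text
[-0.85913199 -0.31830247  1.5649054 ]
```

View pics/s1.png

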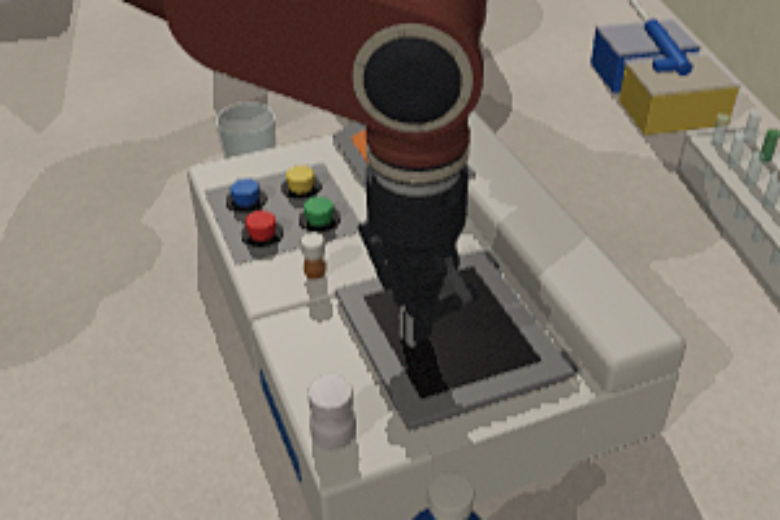

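The picture shows the lid nearly shut, with the fingertips at about (410,340) on its black centre. The jar at (330,410) is clear. I'll press slightly further until the force rises.

Request:
{"name": "send_rows", "arguments": {
  "rows": [
    [0,[0,0,0.2],0],
    [0,[0,0,0.1],0],
    [0,[0,0,0],0]
  ]
}}

```text
t: 4.4
tool_pos: [0.5861, -0.0978, 0.0958]
tool_rot: [3.057, 0.724, 0.0]
contact_force: [-3.1, 0.8, 4.7]
opening: -0.0004
grip_force: 2.1
```

Request:
{"name": "send_rows", "arguments": {
  "rows": [
    [0,[0,0,0.15],0],
    [0,[0,0,0],0],
    [0,[0,0,0],0]
  ]
}}

```text
t: 4.78
tool_pos: [0.5861, -0.0978, 0.0948]
tool_rot: [3.057, 0.724, 0.0]
contact_force: [-3.9, 0.2, 7.7]
opening: 0.0004
grip_force: 3.8
```

Request:
{"name": "send_rows", "arguments": {
  "rows": [
    [0,[0,0,-2],0],
    [0,[0,0,-3],0],
    [0,[0,0,-4],0],
    [0,[1.02,-5.1,0],0],
    [0,[1.02,-5.1,0],0],
    [0,[1.02,-5.1,0],0],
    [0,[1.02,-5.1,0],0],
    [0,[1.02,-5.1,0],0],
    [0,[0,0,0],0]
  ]
}}

```text
t: 5.9
tool_pos: [0.5164, 0.156, 0.1844]
tool_rot: [-3.055, -0.731, -0.002]
contact_force: [0.3, -1.1, -0.5]
opening: -0.0002
grip_force: 0.0
```

```bash
python3 - <<'E'
from h import *
im=ctrl.get_image("side"); P=pts(im)
for u,v in((255,213),(262,235),(280,205),(290,222),(236,213)): print(P[v-1:v+2,u-1:u+2].reshape(-1,3).mean(0).round(4))
cv2.imwrite("pics/s2.png",cv2.resize(im["frame"][100:300,100:400,::-1],(780,520)))
print(np.round(ctrl.get_obs()["tool_pos"],4))
E
```

```text
[ 0.5884 -0.0437  0.0987]
[ 0.5889 -0.1158  0.0991]
[ 0.6527 -0.0284  0.0989]
[ 0.6599 -0.0889  0.0987]
[ 0.5451 -0.0339  0.0978]
[0.517  0.1543 0.1844]
```

View pics/s2.png

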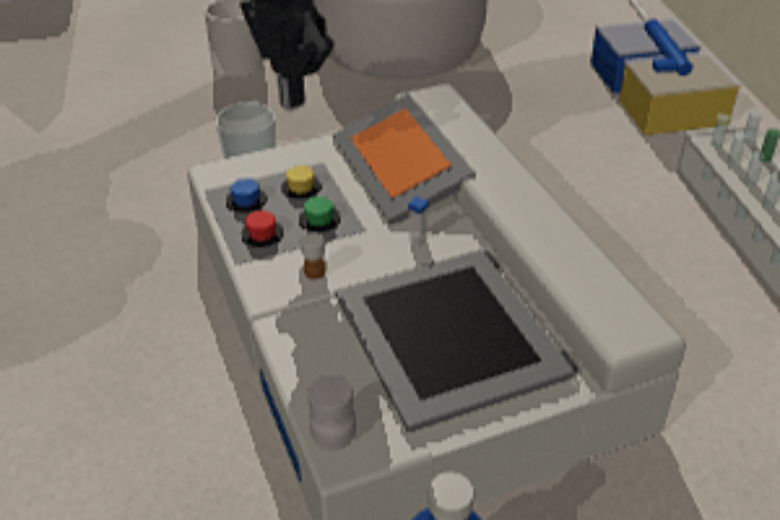

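The lid is flat: its depth reads about 0.0985 everywhere, and nothing else has moved. The fingertips are above yellow, so I'll descend.

Request:
{"name": "send_rows", "arguments": {
  "rows": [
    [0,[0,0,2],0],
    [0,[0,0,2],0],
    [0,[0,0,2],0],
    [0,[0,0,1],0],
    [0,[0,0,0.4],0],
    [0,[0,0,0],0]
  ]
}}

```text
t: 6.7
tool_pos: [0.5174, 0.1531, 0.1099]
tool_rot: [-3.057, -0.723, -0.0]
contact_force: [1.3, 0.7, 0.1]
opening: -0.0003
grip_force: 0.0
```

Request:
{"name": "send_rows", "arguments": {
  "rows": [
    [0,[0,0,0.3],0],
    [0,[0,0,0.3],0],
    [0,[0,0,0.2],0],
    [0,[0,0,0.2],0],
    [0,[0,0,0.2],0],
    [0,[0,0,0],0]
  ]
}}

```text
t: 7.45
tool_pos: [0.5176, 0.1532, 0.098]
tool_rot: [-3.057, -0.723, -0.002]
contact_force: [1.2, 0.2, 1.9]
opening: -0.0001
grip_force: 0.9
```

Request:
{"name": "send_rows", "arguments": {
  "rows": [
    [0,[0,0,0.2],0],
    [0,[0,0,0.2],0],
    [0,[0,0,0],0]
  ]
}}

```text
t: 7.82
tool_pos: [0.5177, 0.1532, 0.095]
tool_rot: [3.057, 0.724, 0.001]
contact_force: [-0.7, 1.0, 7.1]
opening: 0.0001
grip_force: 4.0
```

Request:
{"name": "send_rows", "arguments": {
  "rows": [
    [0,[0,0,0.1],0],
    [0,[0,0,0],0]
  ]
}}

```text
t: 8.07
tool_pos: [0.5177, 0.1532, 0.0944]
tool_rot: [3.057, 0.724, 0.001]
contact_force: [-2.4, -0.2, 10.1]
opening: -0.0002
grip_force: 5.0
```

Request:
{"name": "send_rows", "arguments": {
  "rows": [
    [0,[0,0,-1],0],
    [0,[0,0,-2],0],
    [0,[0,0,-1],0],
    [0,[-2.9,-0.75,0],0],
    [0,[-2.9,-0.75,0],0],
    [0,[0,0,0],0],
    [0,[0,0,0],0]
  ]
}}

```text
t: 8.95
tool_pos: [0.4592, 0.1406, 0.1333]
tool_rot: [3.057, 0.723, 0.002]
contact_force: [-0.8, 0.6, 0.3]
opening: 0.0002
grip_force: 0.0
```

Request:
{"name": "send_rows", "arguments": {
  "rows": [
    [0,[0,0,1.5],0],
    [0,[0,0,0.8],0],
    [0,[0,0,0.3],0],
    [0,[0,0,0.3],0],
    [0,[0,0,0.2],0],
    [0,[0,0,0.2],0],
    [0,[0,0,0.2],0],
    [0,[0,0,0],0]
  ]
}}

```text
t: 9.95
tool_pos: [0.4588, 0.1405, 0.0978]
tool_rot: [3.057, 0.724, 0.001]
contact_force: [-0.3, -0.5, 1.6]
opening: -0.0001
grip_force: 0.8
```

Request:
{"name": "send_rows", "arguments": {
  "rows": [
    [0,[0,0,0.2],0],
    [0,[0,0,0.2],0],
    [0,[0,0,0],0]
  ]
}}

```text
t: 10.32
tool_pos: [0.459, 0.1406, 0.0949]
tool_rot: [3.057, 0.724, 0.0]
contact_force: [-4.7, -0.9, 8.8]
opening: 0.0002
grip_force: 4.1
```

Request:
{"name": "send_rows", "arguments": {
  "rows": [
    [0,[0,0,0.1],0],
    [0,[0,0,0],0],
    [0,[0,0,-1.1],0],
    [0,[0,0,-2],0],
    [0,[0,0,-1],0],
    [0,[2.1,3.65,0],0],
    [0,[2.1,3.65,0],0],
    [0,[0,0,0],0],
    [0,[0,0,0],0]
  ]
}}

```text
t: 11.45
tool_pos: [0.5282, 0.0943, 0.1331]
tool_rot: [-3.057, -0.723, 0.002]
contact_force: [-0.8, 0.1, 0.1]
opening: 0.0003
grip_force: 0.0
```

Request:
{"name": "send_rows", "arguments": {
  "rows": [
    [0,[0,0,1.5],0],
    [0,[0,0,0.8],0],
    [0,[0,0,0.3],0],
    [0,[0,0,0.3],0],
    [0,[0,0,0.2],0],
    [0,[0,0,0.2],0],
    [0,[0,0,0.2],0],
    [0,[0,0,0],0]
  ]
}}

```text
t: 12.45
tool_pos: [0.5291, 0.0942, 0.0988]
tool_rot: [-3.057, -0.723, -0.001]
contact_force: [-1.0, 0.3, 1.5]
opening: 0.0001
grip_force: 0.9
```

Request:
{"name": "send_rows", "arguments": {
  "rows": [
    [0,[0,0,0.2],0],
    [0,[0,0,0.2],0],
    [0,[0,0,0.1],0],
    [0,[0,0,0],0]
  ]
}}

```text
t: 12.95
tool_pos: [0.5293, 0.0941, 0.095]
tool_rot: [3.057, 0.724, 0.001]
contact_force: [-3.7, 0.3, 8.1]
opening: -0.0001
grip_force: 4.0
```

Now I'll retreat and check.

Request:
{"name": "send_rows", "arguments": {
  "rows": [
    [0,[0,0,0.1],0],
    [0,[0,0,0],0],
    [0,[0,0,-1],0],
    [0,[0,0,-3],0],
    [0,[0,0,-4],0],
    [0,[0,0,-4],0],
    [0,[0,0,-4],0],
    [0,[0,0,-2],0],
    [0,[0,0,0],0]
  ]
}}

```text
t: 14.08
tool_pos: [0.5296, 0.094, 0.2739]
tool_rot: [3.056, 0.723, 0.004]
contact_force: [0.2, -0.2, 0.6]
opening: 0.0
grip_force: 0.0
```

```bash
python3 - <<'E'
from h import *
im=ctrl.get_image("side"); P=pts(im); H=cv2.cvtColor(im["frame"],cv2.COLOR_RGB2HSV)
for k,(x,y) in dict(yellow=(.518,.151),blue=(.4592,.139),green=(.529,.093),red=(.471,.082)).items():
    m=(np.hypot(P[...,0]-x,P[...,1]-y)<.010)&(P[...,2]<.12); print(k,m.sum(),np.percentile(P[m][:,2],[50,80]).round(4) if m.any() else None)
for u,v in((255,213),(262,235),(290,222),(236,213)): print(P[v-1:v+2,u-1:u+2].reshape(-1,3).mean(0).round(4))
cv2.imwrite("pics/s3.png",cv2.resize(im["frame"][100:300,100:400,::-1],(780,520)))
E
```

```text
yellow 28 [0.0986 0.0995]
blue 32 [0.0979 0.0991]
green 29 [0.0986 0.0993]
red 32 [0.1065 0.1072]
[ 0.5883 -0.0442  0.0992]
[ 0.589  -0.1154  0.0987]
[ 0.6599 -0.0888  0.0987]
[ 0.5451 -0.034   0.098 ]
```

View pics/s3.png

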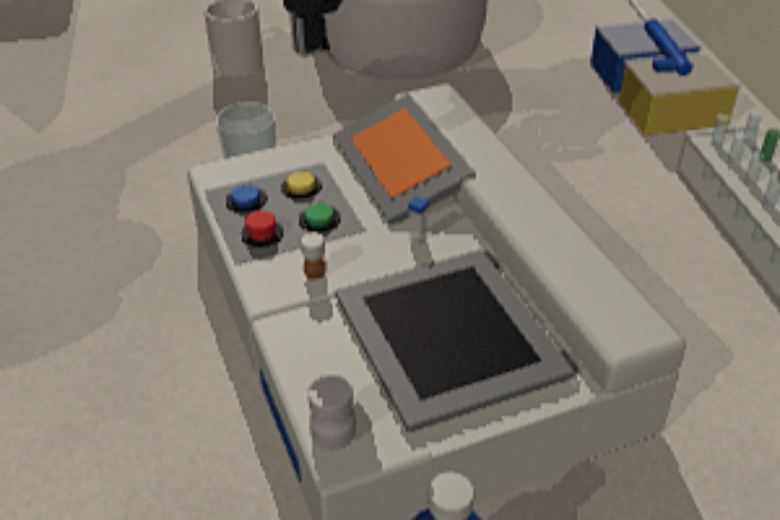

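Yellow (300,183), blue (245,197) and green (318,215) are in, about 8 mm below red (260,225). The lid is shut and the loose things haven't moved.

```bash
python3 -c "
from station import ctrl
print(ctrl.finish_job())"
```

```text
the job is handed in; nothing more can be done
None
```

I pressed the lid shut, then yellow, blue and green fully in, in that order. The final camera check showed red still out and nothing visibly disturbed, and I handed the job in at about 14 s; the hand-in call returned no verdict.

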